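# Feel along the locker shelf lip to the lamp switch

## Task

The locker's shelf lamp is off and its switch is tucked under the shelf lip, so find it by feel: with your fingers together, put the fingertips on the left end of the yellow painted lip (left as seen from the robot) and run them lightly along it to the right, keeping touch all the way, until they are over the black rocker switch. Then press the rocker's right half, the one with the white dot, fully down so the lamp is on, and take the hand away. Never press hard on the lip, grasp nothing, and leave the spares on the shelf as they lie.

Things in the scene. Friction and masses are not known exactly. Their poses are not given: they have to be found in the camera images.
- lip: Yellow steel lip on the front (robot side) edge of a grey shelf: straight, level round edge 14 mm thick, 540 mm long, top 135 mm above the bench. Seated on rubber, it gives downwards: 1 N, then 4 N per mm, 6 mm at most. Origin: its left end, on top. x across the lip, away from the robot; y along it to the left (it runs to -y); z up. Shelf deck 30 mm below its top. Lamp bar 224 mm behind, top 234 mm up.
- switch: Grey box 80 mm wide under the lip, fixed, 285 to 370 mm right of the lip's left end. Origin: middle of its back at the underside, 90 mm below the lip's top and 4 mm on the robot side of its middle line; axes as the lip's. Stands out 54 mm to the robot; top 67 mm up, 16 mm deep, then slopes down to the robot at 0.61 rad. Rocker pivot on this slope at (-35, 0, 54) mm, in a frame 3 mm proud.
- rocker_on (a point): The place to press (straight down will do): on the face of the rocker's right (on) half, 15 mm from the pivot line, beside the white dot. The z axis is square to the box's sloping face while off and turns with the rocker. Off, this half stands up at 0.30 rad; fully on it lies parallel to the slope, 4 mm proud of the frame, the point having gone in about 4.5 mm.
- rocker (a joint): Black rocker, 50 mm long left to right, 26 mm wide, tipping about a line that runs up the slope. 0 rad = off (left half down, start within 0.03), 0.30 rad = fully on (right half down). No spring: friction of about 3 to 4 N at the place to press; it stays where it is left.
- plug_mid (a point): Centre of a loose copper heat exchanger plug standing on the shelf deck behind the lip, hexagon down, 46 mm wide, 42 mm high. Leave alone.
- spider_a_mid (a point): Centre of a loose orange polyurethane coupling spider lying flat on the shelf deck, 65 mm across, 18 mm high. Leave alone.
- spider_b_mid (a point): Centre of a second such orange spider. Leave alone.
- anode_mid (a point): Centre of a loose grey zinc anode block with a steel strap end at each end, 106 by 44 mm, 26 mm high, lying on the shelf deck. Leave alone.

How it is judged:
By the outcome, as a careful person would: the job done as asked, in the order asked, and still so for the second after the job is handed in, with the robot touching nothing.
It also fails if it takes over 64 s, if anything falls off the work surface, if the arm or the gripper's body presses on something with over 40 N, if the wrist force passes 120 N, or if a joint passes its speed limit or range.

## Robot

A 6-joint arm with a two-finger parallel gripper is mounted at the origin on the work surface. World frame = base frame: x ahead of the robot, y to its left, z up, the work surface at z = 0. Lengths are in m, angles in rad, forces in N, time in s.
With the tool pointing down it reaches from about 0.275 to 0.775 m from the base axis. Payload 14.6 kg.
Tool frame: the origin (TCP) lies at the very end of the fingers, on their centre line; the grasp point (between the pads) lies 19 mm behind it; z points along the fingers, x is the direction in which the jaws open and shut, and the axes are right-handed (so a half turn about z gives the same grasp; the last joint's range is limited). The gripper opens to 85 mm and grips with 20 to 120 N. Pads are 22 mm wide; open, the fingers measure 114 mm over their backs; the gripper's body (76 mm by 85 mm) begins 54 mm behind the grasp point. The pads swing forward as they close: fully open they stand 13 mm farther back than shut.
Start: joints at [-1.41, 0.263, -0.048, 1.259, 0, 1.415], TCP at [0.163, -0.499, 0.231] pointing down, gripper open.
Joint ranges: [-2.65, 2.65], [-0.89, 1.7], [-1.18, 1.37], [-2.13, 2.11], [-1.35, 1.29], [-3.14, 3.14]. Speed limits (rad/s): [1.89, 1.89, 2.57, 2.79, 3.14, 3.14].

## Interface

Orientations are given as a unit quaternion [w, x, y, z].
In Python, from workcell import robot gives the robot as it stands.
- The arm moves only by the tool drive_tool, never from a script. Its argument "series" is text: rows parted by semicolons, each of 5 numbers parted by spaces: the closure in counts, from 0 (fully open) to 255 (shut), then the shift along the tool's x, y, z in mm, then the turn about the tool's z in rad. In form: fingers x y z twist; .... A call has 1 to 20 rows; each row shifts and turns the pose as measured when the row begins, along the tool's axes as they then stand; what a row does not reach is not made up. A row lasts 1/8 s, in which the tool goes at most 62.5 mm and 10.7 degrees, less where a joint would pass 70% of its speed; a pose out of reach is approached as far as the arm can. A call is refused whole if a number of a shift passes 62.5 or a number of a turn 0.188, either way. A call with a gripper value outside its range is refused whole. The fingers move at their own pace and stop on an object; the grip force is fixed at half the most. Time passes only in rows, so rows that do not move let the fingers close. It gives the time, the measured TCP pose, the force and the opening at its end, in the units of the state.
- robot.get_state(): the state, without advancing time (a new reading comes with each control period).
- robot.camera(name): name is "scene" or "top" or "wrist"; returns a dict with "pixels" (384x512x3 uint8, blue, green, red), "range_z" (384x512 float32, m along the optical axis (not along the pixel's ray), 0 where there is no reading), "fx", "fy", "cx", "cy" (pixels), "extrinsics" (4x4, takes a point from camera to world coordinates); the wrist camera has in their place "tool_from_camera" (4x4, takes a point from camera to tool coordinates, whose origin is the TCP and whose axes are the tool frame's). Camera axes: x right, y up, looking along -z (the intrinsics and any distortion apply to the point x, -y, -z); pixel columns grow to the right and rows downward; lengths in m; the calibration is good to about 2 mm. A picture is of the moment at which its call begins: read the wrist's pose just before it.
- robot.finish_job(): hands the job in, once; it reports no verdict.
The state is a dict: "t": time; "joint_positions": joint angles; "dq": joint speeds; "effort": joint torques, N m; "tool_pos": TCP position; "orientation": TCP orientation; "contact_force": force on the tool from outside, world axes, zero at the start; "torque": the same for the moment, N m; "gripper_width": finger opening in m.
Only numpy, scipy, OpenCV 4.12 (cv2) and the standard library are available. Lean on these libraries where they do the work, as an engineer would, in place of code of your own. Each camera call takes 0.05 s, during which the arm holds its last target.

## Working session

There is one attempt and no reset: what is moved stays moved. The work goes in short steps, Python scripts to look and compute and a tool call to move; the robot and the scene stay as the last step left them, time stands still between calls to the robot, and variables do not carry over. Pictures are saved under pics/ and viewed, and the job is handed in when it is done.

Besides the shell and the picture viewer there is one more tool, called after ">>>" by a JSON object that holds its "api" and its "payload". drive_tool: Moves the arm, as the interface text tells. Its arguments: {"type":"object","properties":{"series":{"type":"string"}},"required":["series"]}

```bash
ls; mkdir -p pics; cat > h.py <<'E'
import numpy as np, cv2, pickle
from workcell import robot
from scipy.spatial.transform import Rotation as R
def cloud(c):
    z=c["range_z"]; v,u=np.mgrid[0:z.shape[0],0:z.shape[1]]
    p=np.stack([(u-c["cx"])/c["fx"]*z,-(v-c["cy"])/c["fy"]*z,-z],-1)
    T=np.array(c["extrinsics"]); return p@T[:3,:3].T+T[:3,3]
E
python3 - <<'E'
from h import *
s=robot.get_state(); print(s)
for n in ["scene","top","wrist"]:
    c=robot.camera(n); cv2.imwrite(f"pics/{n}0.png",c["pixels"]); pickle.dump(c,open(f"{n}0.pkl","wb"))
    print(n,{k:v for k,v in c.items() if k not in("pixels","range_z")})
E
```

```text
pics
{'t': 0.0, 'joint_positions': array([-1.41026537e+00,  2.63565582e-01, -4.89054701e-02,  1.25937550e+00,
       -4.99550364e-06,  1.41551306e+00]), 'dq': array([ 0.00068223,  0.00013721, -0.0006723 ,  0.00052227,  0.00055677,
       -0.00278853]), 'effort': array([ 1.37294744e-03, -6.37633896e+01,  3.84566760e+01,  1.39498146e-02,
        1.00817017e-04,  1.62530597e-05]), 'tool_pos': array([ 0.16302211, -0.49878827,  0.23081452]), 'orientation': array([-3.68563515e-04,  8.09502986e-01, -5.87115525e-01, -3.74044372e-04]), 'contact_force': array([ 0.33485615, -0.23579382, -0.12373623]), 'torque': array([-0.00408629, -0.02779478,  0.04342482]), 'gripper_width': 0.0853414784105715}
scene {'fx': 458.84879786216914, 'fy': 458.84879786216914, 'cx': 262.3567507851806, 'cy': 200.25530556125645, 'extrinsics': array([[-0.05426201, -0.7734337 ,  0.63155043,  1.11200177],
       [ 0.99835848, -0.03041239,  0.04853289,  0.10281907],
       [-0.01833002,  0.63314721,  0.77381433,  0.80512084],
       [ 0.        ,  0.        ,  0.        ,  1.        ]])}
top {'fx': 371.9388700138544, 'fy': 371.9388700138544, 'cx': 252.45152910377823, 'cy': 190.80865376276853, 'extrinsics': array([[ 0.01220323,  0.98443933, -0.17530055,  0.43112407],
       [-0.99969904,  0.00828024, -0.02309271,  0.04476726],
       [-0.02128184,  0.1755296 ,  0.9842441 ,  0.8825635 ],
       [ 0.        ,  0.        ,  0.        ,  1.        ]])}
wrist {'fx': 311.07619398786767, 'fy': 311.07619398786767, 'cx': 251.14893255549282, 'cy': 193.43198125011867, 'tool_from_camera': array([[ 9.99999654e-01,  8.15727458e-04,  1.64202061e-04,
        -5.31735244e-04],
       [ 8.27837841e-04, -9.55401513e-01, -2.95308758e-01,
        -7.38498169e-02],
       [-8.40125652e-05,  2.95308792e-01, -9.55401858e-01,
        -1.43399178e-01],
       [ 0.00000000e+00,  0.00000000e+00,  0.00000000e+00,
         1.00000000e+00]])}
```

View pics/scene0.png

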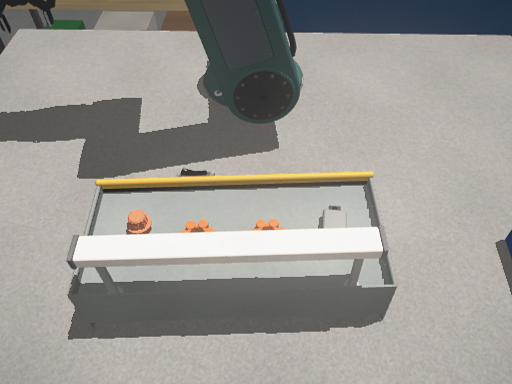

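View pics/top0.png

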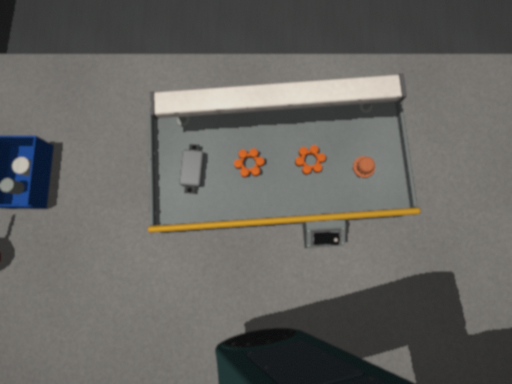

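View pics/wrist0.png

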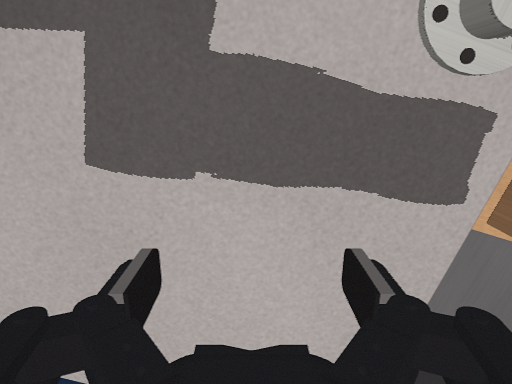

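The scene shows the yellow lip and, in the top view, its left end near (150,229), its right end near (419,211), and the black rocker with a white dot on its right near (336,240). Next I'll measure these.

```bash
cat > m.py <<'E'
from h import *
def ray(c,uv,z):
    T=np.array(c["extrinsics"]); uv=np.atleast_2d(uv)
    d=np.stack([(uv[:,0]-c["cx"])/c["fx"],-(uv[:,1]-c["cy"])/c["fy"],-np.ones(len(uv))],-1)@T[:3,:3].T
    return T[:3,3]+d*((z-T[2,3])/d[:,2])[:,None]
if __name__=="__main__":
  for n in ["top","scene"]:
    c=pickle.load(open(n+"0.pkl","rb")); hsv=cv2.cvtColor(c["pixels"],cv2.COLOR_BGR2HSV)
    m=cv2.inRange(hsv,(18,130,80),(32,255,255))
    k,l,st,_=cv2.connectedComponentsWithStats(m); i=1+np.argmax(st[1:,4]); m=l==i
    print(n,st[i])
    P=cloud(c)[m&(c["range_z"]>0)]
    print(" depth z pct",np.percentile(P[:,2],[5,50,95,99]))
    v,u=np.nonzero(m); W=ray(c,np.stack([u,v],1),0.130)
    for nm,Q in(("ray",W),("depth",P[P[:,2]>0.12])):
        mu=Q[:,:2].mean(0); _,_,V=np.linalg.svd(Q[:,:2]-mu,full_matrices=False); d=V[0]*np.sign(V[0,1])
        t=(Q[:,:2]-mu)@d; w=(Q[:,:2]-mu)@np.array([d[1],-d[0]])
        print(nm,"len",np.ptp(t),"width",np.ptp(np.percentile(w,[3,97])),"L",mu+d*t.max(),"R",mu+d*t.min(),"dir",d,"yaw",np.arctan2(-d[0],d[1]))
  c=pickle.load(open("top0.pkl","rb"));P=cloud(c)
  im=cv2.resize(c["pixels"][190:270,270:380],None,fx=7,fy=7,interpolation=cv2.INTER_CUBIC);cv2.imwrite("pics/sw.png",im)
  for uv in [(336,240),(315,239),(326,238),(310,228),(340,228)]: print(uv,P[uv[1],uv[0]])
E
python3 m.py
```

```text
top [ 148  208  272   24 1763]
 depth z pct [0.07071069 0.1353357  0.13787965 0.13872327]
ray len 0.5498894385955118 width 0.012463282521564763 L [0.48418468 0.27363644] R [ 0.52769604 -0.27452882] dir [-0.07912747  0.99686451] yaw 0.07921027767396087
depth len 0.5471630198987265 width 0.011242472072167244 L [0.48424452 0.27284961] R [ 0.52728877 -0.27261768] dir [-0.07866806  0.99690087] yaw 0.07874942705050608
scene [  95  171  279   18 1898]
 depth z pct [0.11662986 0.13378559 0.13692689 0.13789199]
ray len 0.5519513012541732 width 0.02165715629677438 L [0.48243829 0.27637034] R [ 0.53323518 -0.27323853] dir [-0.09203147  0.9957561 ] yaw 0.092161882506961
depth len 0.5496452432042838 width 0.010969825329857276 L [0.48766802 0.27602711] R [ 0.53221674 -0.27180982] dir [-0.08104996  0.99671004] yaw 0.08113896381378287
(336, 240) [ 0.46763743 -0.10982739  0.11003465]
(315, 239) [ 0.46944396 -0.06764954  0.10497285]
(326, 238) [ 0.47155142 -0.08969421  0.10881055]
(310, 228) [ 0.4913831  -0.05655346  0.11349016]
(340, 228) [ 0.49239609 -0.1189473   0.10889592]
```

```bash
ls pics
```

```text
scene0.png
sw.png
top0.png
wrist0.png
```

View pics/sw.png

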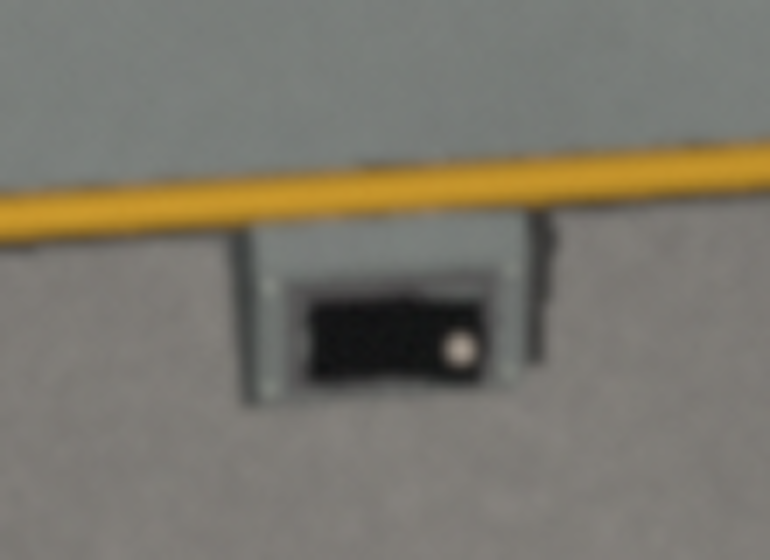

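Lip: left end is about (0.486, 0.270), yaw 0.08, length about 547 mm against the stated 540, top 0.135 to 0.138. The rocker is about 357 mm to the right. I'll use tool x pointing left along the lip, which keeps j6 in range, and turn and close the fingers in place first.

>>> {"api": "drive_tool", "payload": {"series": "255 0 0 -2 -0.182;255 0 0 -2 -0.182;255 0 0 -2 -0.182;255 0 0 -2 -0.182;255 0 0 -2 -0.182;255 0 0 0 -0.182;255 0 0 0 -0.182;255 0 0 0 -0.182;255 0 0 0 -0.182;255 0 0 0 -0.182;255 0 0 0 -0.182;255 0 0 0 -0.182;255 0 0 0 -0.182;255 0 0 0 -0.182;255 0 0 0 -0.182;255 0 0 0 -0.182"}}

```text
t: 2.15
tool_pos: [0.1627, -0.4968, 0.2379]
orientation: [-0.003, 0.644, 0.765, 0.003]
contact_force: [-0.2, 0.4, -0.5]
gripper_width: 0.0001
```

>>> {"api": "drive_tool", "payload": {"series": "255 20 20 0 0.03;255 36 22 0 0.03;255 36 22 0 0.02;255 36 20 0 0;255 36 20 0 0;255 36 19 0 0;255 36 19 0 0;255 36 19 0 0;255 36 19 0 0;255 36 19 0 0;255 36 19 0 0;255 36 19 0 0;255 36 19 0 0;255 36 19 0 0;255 36 19 0 0;255 36 19 0 0;255 36 18 0 0;255 30 15 0 0;255 20 10 0 0;255 0 0 0 0"}}

```text
t: 4.65
tool_pos: [0.4588, 0.2055, 0.2416]
orientation: [-0.005, 0.674, 0.739, 0.003]
contact_force: [-0.1, -0.8, 0.4]
gripper_width: 0.0002
```

```bash
cat > w.py <<'E'
from h import *
import sys
n=sys.argv[1]
s=robot.get_state(); c=robot.camera("wrist")
q=s["orientation"]; T=np.eye(4); T[:3,:3]=R.from_quat([q[1],q[2],q[3],q[0]]).as_matrix(); T[:3,3]=s["tool_pos"]
print(s["t"],s["tool_pos"],s["joint_positions"],s["contact_force"]); print(T[:3,:3].round(4))
c["extrinsics"]=T@c["tool_from_camera"]
pickle.dump(c,open(n+".pkl","wb")); cv2.imwrite(f"pics/{n}.png",c["pixels"])
E
python3 w.py w1
```

```text
4.65 [0.45881964 0.20545728 0.24156215] [ 0.25266036  0.221054   -0.07836495  1.2715936   0.01064156  0.15983215] [-0.06429171 -0.84788415  0.36538826]
[[-0.0927  0.9957 -0.0029]
 [ 0.9956  0.0927  0.0102]
 [ 0.0105 -0.0019 -0.9999]]
```

View pics/w1.png

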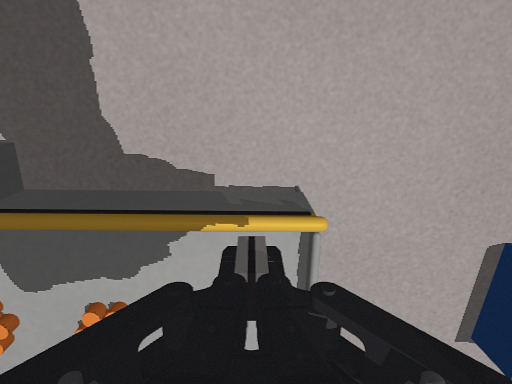

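The wrist view shows the lip's left end at about (327,224) and the closed fingertips at about (252,238). I'll refine the lip estimate from this view.

```bash
cat > lip.py <<'E'
from m import *
import sys
c=pickle.load(open(sys.argv[1]+".pkl","rb")); hsv=cv2.cvtColor(c["pixels"],cv2.COLOR_BGR2HSV)
m=cv2.inRange(hsv,(18,130,60),(32,255,255)); k,l,st,_=cv2.connectedComponentsWithStats(m); i=1+np.argmax(st[1:,4]); m=l==i
print(st[i]); us=np.arange(st[i,0]+3,st[i,0]+st[i,2]-6,10)
P=cloud(c); Z=P[...,2]
print("ztop",np.percentile(Z[m],[50,90,99]))
e=[];mid=[]
for u in us:
    v=np.nonzero(m[:,u])[0]; mid.append((u,(v.min()+v.max())/2))
W=ray(c,mid,0.128); p=np.polyfit(W[:,1],W[:,0],1); print("x=%.4f%+.4f*y"%(p[1],p[0]),"yaw",-np.arctan(p[0]))
ue=st[i,0]+st[i,2]; ve=np.nonzero(m[:,ue-3])[0].mean(); print("left end",ray(c,[(ue,ve)],0.128))
E
python3 lip.py w1
```

```text
[   0  213  328   19 5405]
ztop [0.13447251 0.13604577 0.13708967]
x=0.5048-0.0802*y yaw 0.08007656582020298
left end [[0.48325063 0.27798805 0.128     ]]
```

>>> {"api": "drive_tool", "payload": {"series": "255 14 8 0 0.006;255 14 8 0 0.006;255 14 8 0 0;255 10 6 0 0;255 0 0 0 0;255 0 0 20 0;255 0 0 25 0;255 0 0 20 0;255 0 0 12 0;255 0 0 0 0;255 0 0 0 0"}}

```text
t: 6.08
tool_pos: [0.4857, 0.2615, 0.1643]
orientation: [-0.004, 0.679, 0.734, 0.003]
contact_force: [-0.1, -0.1, 0.3]
gripper_width: 0.0001
```

```bash
python3 w.py w2; python3 lip.py w2
```

```text
6.075 [0.48568494 0.26154834 0.16427225] [ 0.34106869  0.33451711 -0.12862695  1.10558635  0.00989039  0.26352558] [-0.05634836 -0.09741401  0.26627981]
[[-7.750e-02  9.970e-01 -1.400e-03]
 [ 9.969e-01  7.750e-02  1.000e-02]
 [ 1.010e-02 -6.000e-04 -9.999e-01]]
[   0  209  276   29 6463]
ztop [0.13448884 0.1359938  0.13687459]
x=0.5051-0.0805*y yaw 0.08030386335687778
left end [[0.483357   0.27738355 0.128     ]]
```

View pics/w2.png

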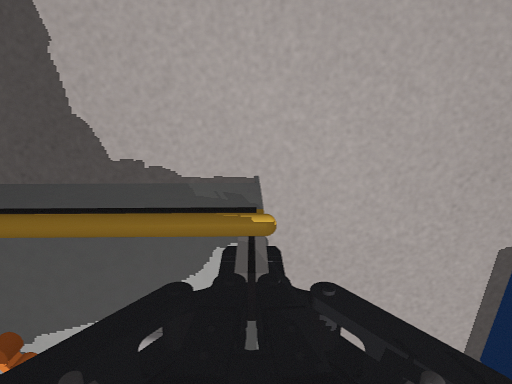

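>>> {"api": "drive_tool", "payload": {"series": "255 0 -1.5 12 0;255 0 0 8 0;255 0 0 3 0;255 0 0 0 0"}}

```text
t: 6.62
tool_pos: [0.4843, 0.2618, 0.1402]
orientation: [-0.004, 0.679, 0.734, 0.004]
contact_force: [0.2, 0.4, 0.2]
gripper_width: -0.0001
```

>>> {"api": "drive_tool", "payload": {"series": "255 0 0 1.5 0;255 0 0 1 0;255 0 0 0.7 0;255 0 0 0 0"}}

```text
t: 7.12
tool_pos: [0.4846, 0.2619, 0.1372]
orientation: [-0.004, 0.679, 0.734, 0.004]
contact_force: [-0.2, 1.1, -0.5]
gripper_width: -0.0002
```

>>> {"api": "drive_tool", "payload": {"series": "255 0 0 0.6 0;255 0 0 0.4 0;255 0 0 0.2 0"}}

```text
t: 7.5
tool_pos: [0.4846, 0.2619, 0.136]
orientation: [-0.003, 0.679, 0.734, 0.004]
contact_force: [0.3, 0.3, -0.2]
gripper_width: 0.0003
```

>>> {"api": "drive_tool", "payload": {"series": "255 0 0 0.5 0;255 0 0 0.3 0"}}

```text
t: 7.75
tool_pos: [0.4846, 0.2619, 0.1352]
orientation: [-0.003, 0.679, 0.734, 0.004]
contact_force: [0.3, -0.9, 0.3]
gripper_width: 0.0
```

>>> {"api": "drive_tool", "payload": {"series": "255 0 0 0.5 0;255 0 0 0.3 0"}}

```text
t: 8.0
tool_pos: [0.4847, 0.262, 0.1345]
orientation: [-0.003, 0.679, 0.734, 0.004]
contact_force: [-0.4, -0.2, 3.0]
gripper_width: 0.0001
```

Contact shows 3 N at z = 0.1345. I'll slide right in small steps, correcting for the tool's 0.01 rad tilt.

>>> {"api": "drive_tool", "payload": {"series": "255 0 0 0.2 0;255 -2 0 -0.02 0;255 -4 0 -0.04 0;255 -4 0 -0.04 0;255 -4 0 -0.04 0"}}

```text
t: 8.62
tool_pos: [0.4862, 0.2477, 0.1347]
orientation: [-0.003, 0.679, 0.734, 0.005]
contact_force: [0.5, 1.3, 2.0]
gripper_width: -0.0003
```

>>> {"api": "drive_tool", "payload": {"series": "255 -4 0 0.3 0;255 -4 0 0.1 0;255 -4 0 0 0;255 -4 0 0 0"}}

```text
t: 9.12
tool_pos: [0.4877, 0.2308, 0.1343]
orientation: [-0.004, 0.679, 0.734, 0.005]
contact_force: [0.2, 3.5, 3.6]
gripper_width: -0.0003
```

>>> {"api": "drive_tool", "payload": {"series": "255 -5 0 0 0;255 -5 0 0 0;255 -5 0 0 0;255 -5 0 0 0;255 -5 0 0 0"}}

```text
t: 9.75
tool_pos: [0.4898, 0.2042, 0.1341]
orientation: [-0.004, 0.679, 0.734, 0.006]
contact_force: [-0.3, 2.7, 4.6]
gripper_width: -0.0001
```

>>> {"api": "drive_tool", "payload": {"series": "255 -5 0 -0.05 0;255 -5 -0.2 -0.04 0;255 -5 0 -0.03 0;255 -5 -0.2 -0.03 0;255 -5 0 -0.03 0;255 -5 -0.2 -0.03 0"}}

```text
t: 10.5
tool_pos: [0.4918, 0.1722, 0.134]
orientation: [-0.004, 0.679, 0.734, 0.006]
contact_force: [0.1, 3.0, 4.3]
gripper_width: -0.0002
```

>>> {"api": "drive_tool", "payload": {"series": "255 -5 0 -0.05 0;255 -5 -0.2 -0.05 0;255 -5 0 -0.04 0;255 -5 -0.2 -0.04 0;255 -5 0 -0.04 0;255 -5 -0.2 -0.04 0;255 -5 0 -0.04 0;255 -5 0 -0.04 0"}}

```text
t: 11.5
tool_pos: [0.4944, 0.1296, 0.1339]
orientation: [-0.004, 0.679, 0.734, 0.006]
contact_force: [-0.6, 3.8, 5.2]
gripper_width: -0.0
```

>>> {"api": "drive_tool", "payload": {"series": "255 -5 0 -0.15 0;255 -5 -0.2 -0.06 0;255 -5 0 -0.05 0;255 -5 -0.2 -0.05 0;255 -5 0 -0.05 0;255 -5 -0.2 -0.05 0;255 -5 0 -0.05 0;255 -5 0 -0.05 0"}}

```text
t: 12.5
tool_pos: [0.4967, 0.0869, 0.1338]
orientation: [-0.004, 0.679, 0.734, 0.006]
contact_force: [-0.4, 3.2, 5.1]
gripper_width: 0.0
```

>>> {"api": "drive_tool", "payload": {"series": "255 -5 0 -0.2 0;255 -5 0 -0.1 0;255 -5 0 -0.06 0;255 -5 0 -0.06 0;255 -5 0 -0.06 0;255 -5 0 -0.06 0;255 -5 0 -0.06 0;255 -5 0 -0.06 0"}}

```text
t: 13.5
tool_pos: [0.4995, 0.0443, 0.1338]
orientation: [-0.004, 0.679, 0.734, 0.006]
contact_force: [-1.5, 3.9, 5.0]
gripper_width: -0.0004
```

>>> {"api": "drive_tool", "payload": {"series": "255 -5 0.2 -0.08 0;255 -5 0.2 -0.06 0;255 -5 0.2 -0.06 0;255 -5 0.2 -0.06 0;255 -5 0 -0.06 0;255 -5 0 -0.06 0;255 -5 0 -0.06 0;255 -5 0 -0.06 0"}}

```text
t: 14.5
tool_pos: [0.5028, 0.0022, 0.1337]
orientation: [-0.005, 0.679, 0.734, 0.006]
contact_force: [-0.4, 4.9, 6.0]
gripper_width: 0.0
```

```bash
python3 w.py w3; python3 lip.py w3
```

```text
14.5 [0.50276322 0.00221014 0.13367648] [-0.16661351  0.27802159 -0.30237331  0.99304518  0.01527082 -0.24531083] [-0.44571092  4.852738    5.99595723]
[[-7.860e-02  9.969e-01 -1.000e-04]
 [ 9.968e-01  7.860e-02  1.550e-02]
 [ 1.550e-02  1.100e-03 -9.999e-01]]
[ 266  235  246   30 6723]
ztop [0.133079   0.13472777 0.13561098]
x=0.5023-0.0595*y yaw 0.05945444151533041
left end [[0.49293939 0.14252359 0.128     ]]
```

View pics/w3.png

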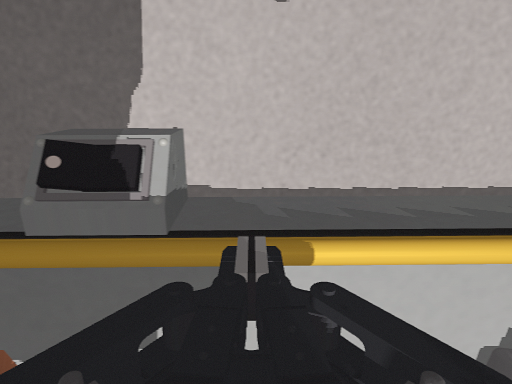

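The switch is ahead: rocker at about (38–142, 140–192), white dot at (53,161). I'll measure it from this view.

```bash
python3 - <<'E'
from m import *
d=np.array([-.0803,.9968]); n=np.array([.9968,.0803]); L=np.array([.4835,.2700])
def rep(nm,p): r=p[:2]-L; print(nm,p.round(4),"s",(-r@d).round(4),"x",(r@n).round(4))
c=pickle.load(open("w3.pkl","rb")); P=cloud(c)
for uv in [(60,161),(80,165),(92,166),(110,166),(130,166),(100,215),(30,215),(165,215),(53,161)]: rep(uv,P[uv[1],uv[0]])
for uv in [(53,161),(40,165),(142,168),(92,166)]: rep(("ray",uv),ray(c,[uv],.105)[0])
c=pickle.load(open("top0.pkl","rb"))
for uv in [(314.3,238.6),(339.3,238.6),(326.8,238.6),(335.6,239.7)]: rep(("top",uv),ray(c,[uv],.105)[0])
E
```

```text
(60, 161) [ 0.4671 -0.1044  0.1086] s 0.3719 x -0.0464
(80, 165) [ 0.4688 -0.0943  0.1076] s 0.3619 x -0.0439
(92, 166) [ 0.4695 -0.0891  0.105 ] s 0.3568 x -0.0428
(110, 166) [ 0.4686 -0.0788  0.1057] s 0.3465 x -0.0428
(130, 166) [ 0.4674 -0.0672  0.1073] s 0.3348 x -0.0431
(100, 215) [ 0.4956 -0.0831  0.1124] s 0.3529 x -0.0163
(30, 215) [ 0.4981 -0.1214  0.113 ] s 0.3913 x -0.0168
(165, 215) [ 0.4928 -0.0467  0.113 ] s 0.3164 x -0.0162
(53, 161) [ 0.4673 -0.1078  0.1091] s 0.3753 x -0.0465
('ray', (53, 161)) [ 0.4683 -0.1103  0.105 ] s 0.3779 x -0.0457
('ray', (40, 165)) [ 0.4711 -0.1177  0.105 ] s 0.3855 x -0.0435
('ray', (142, 168)) [ 0.4686 -0.0614  0.105 ] s 0.3291 x -0.0414
('ray', (92, 166)) [ 0.4695 -0.0891  0.105 ] s 0.3568 x -0.0427
('top', (314.3, 238.6)) [ 0.4702 -0.0662  0.105 ] s 0.3341 x -0.0402
('top', (339.3, 238.6)) [ 0.4708 -0.1177  0.105 ] s 0.3854 x -0.0438
('top', (326.8, 238.6)) [ 0.4705 -0.092   0.105 ] s 0.3598 x -0.042
('top', (335.6, 239.7)) [ 0.4685 -0.11    0.105 ] s 0.3776 x -0.0455
```

>>> {"api": "drive_tool", "payload": {"series": "255 -5 0 -0.3 0;255 -5 0 -0.2 0;255 -5 0 -0.08 0;255 -5 0 -0.08 0;255 -5 0 -0.08 0;255 -5 0 -0.08 0;255 -5 0 -0.08 0;255 -5 0 -0.08 0"}}

```text
t: 15.55
tool_pos: [0.505, -0.0405, 0.1338]
orientation: [-0.006, 0.679, 0.734, 0.005]
contact_force: [-0.9, 4.4, 6.9]
gripper_width: -0.0
```

>>> {"api": "drive_tool", "payload": {"series": "255 -5 0 -0.4 0;255 -5 0 -0.3 0;255 -5 0 -0.12 0;255 -5 0 -0.1 0"}}

```text
t: 16.05
tool_pos: [0.5062, -0.0618, 0.1341]
orientation: [-0.007, 0.679, 0.734, 0.005]
contact_force: [-0.3, 2.1, 3.8]
gripper_width: -0.0
```

>>> {"api": "drive_tool", "payload": {"series": "255 -5 0 -0.05 0;255 -5 0 -0.05 0;255 -5 0 -0.06 0;255 -5 0 -0.06 0;255 -5 0 -0.06 0"}}

```text
t: 16.68
tool_pos: [0.5082, -0.0885, 0.134]
orientation: [-0.007, 0.679, 0.734, 0.005]
contact_force: [-0.9, 3.7, 5.1]
gripper_width: 0.0002
```

```bash
python3 w.py w4; python3 lip.py w4
```

```text
16.675 [ 0.50822902 -0.08849907  0.13396873] [-0.33853333  0.30249741 -0.26500735  1.01143822  0.01439206 -0.41724047] [-0.9426295   3.66271925  5.05343815]
[[-0.0785  0.9969 -0.0029]
 [ 0.9968  0.0786  0.0163]
 [ 0.0165 -0.0016 -0.9999]]
[ 266  238  246   30 6762]
ztop [0.13327986 0.13495659 0.136098  ]
x=0.5041-0.0552*y yaw 0.05512553213733072
left end [[0.5003396  0.05283195 0.128     ]]
```

View pics/w4.png

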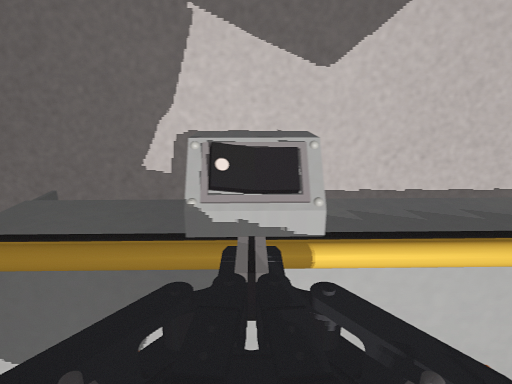

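The fingers at u = 251 are at the rocker's centre, which spans 208–301. The white dot is at (222,164). I'll measure the press offset in tool axes.

```bash
python3 - <<'E'
from m import *
c=pickle.load(open("w4.pkl","rb")); P=cloud(c); tp=np.array([.50823,-.0885]); ax=np.array([-.0785,.9968]); ay=np.array([.9969,.0786])
def rep(nm,p): r=p[:2]-tp; print(nm,"tool x %.1f y %.1f mm z %.1f"%(1e3*r@ax,1e3*r@ay,1e3*p[2]))
for uv in [(222,164),(230,168),(230,148),(230,186),(215,168),(254,168),(295,168),(254,155),(254,182),(196,146),(315,146),(193,202),(319,202),(230,199),(230,208)]: rep(uv,P[uv[1],uv[0]])
im=cv2.resize(c["pixels"][120:245,170:340],None,fx=4.5,fy=4.5,interpolation=cv2.INTER_CUBIC);cv2.imwrite("pics/sw4.png",im)
E
```

```text
(222, 164) tool x -15.3 y -42.4 mm z 111.4
(230, 168) tool x -11.1 y -39.7 mm z 109.1
(230, 148) tool x -11.2 y -49.8 mm z 102.5
(230, 186) tool x -11.0 y -31.3 mm z 115.8
(215, 168) tool x -19.0 y -40.6 mm z 113.1
(254, 168) tool x 2.2 y -38.8 mm z 105.3
(295, 168) tool x 25.3 y -38.9 mm z 106.3
(254, 155) tool x 2.3 y -45.4 mm z 100.8
(254, 182) tool x 2.1 y -32.2 mm z 111.0
(196, 146) tool x -32.1 y -49.3 mm z 91.1
(315, 146) tool x 39.1 y -49.1 mm z 91.5
(193, 202) tool x -32.0 y -21.1 mm z 112.1
(319, 202) tool x 38.6 y -20.7 mm z 112.5
(230, 199) tool x -11.4 y -22.6 mm z 111.6
(230, 208) tool x -11.4 y -17.8 mm z 113.4
```

View pics/sw4.png

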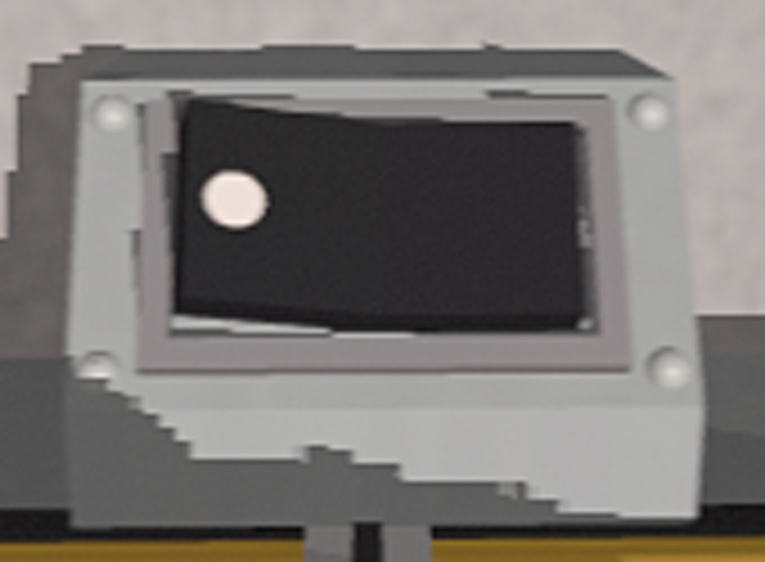

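>>> {"api": "drive_tool", "payload": {"series": "255 0 0 -6 0;255 0 0 -8 0;255 0 0 -4 0"}}

```text
t: 17.1
tool_pos: [0.508, -0.0899, 0.1527]
orientation: [-0.007, 0.679, 0.734, 0.004]
contact_force: [-1.0, -1.0, 0.4]
gripper_width: 0.0001
```

Pivot is at tool x of about +3.3 (mid-screws), so the press point is x = -11.7, y = -43 from the last slide pose. I'll move over it, clear of the lip.

>>> {"api": "drive_tool", "payload": {"series": "255 -4 -14 0 0;255 -3 -14 0 0;255 -3 -12 0 0;255 0 -3 0 0;255 0 0 0 0"}}

```text
t: 17.73
tool_pos: [0.462, -0.1042, 0.1528]
orientation: [-0.007, 0.679, 0.734, 0.004]
contact_force: [-0.1, 0.1, -0.6]
gripper_width: 0.0
```

```bash
python3 w.py w5; python3 - <<'E'
from h import *
s=robot.get_state(); r=s["tool_pos"][:2]-[.50823,-.0885]; print(r@[-.0785,.9968]*1e3,r@[.9969,.0786]*1e3)
E
```

```text
17.725 [ 0.46202842 -0.10417943  0.1527535 ] [-0.40116873  0.22220155 -0.32567703  1.03261988  0.01159904 -0.47853427] [-0.14993993  0.0583771  -0.63460943]
[[-0.0772  0.997  -0.0044]
 [ 0.9969  0.0773  0.0145]
 [ 0.0148 -0.0033 -0.9999]]
-11.960676909681032 -47.11569344971591
```

View pics/w5.png

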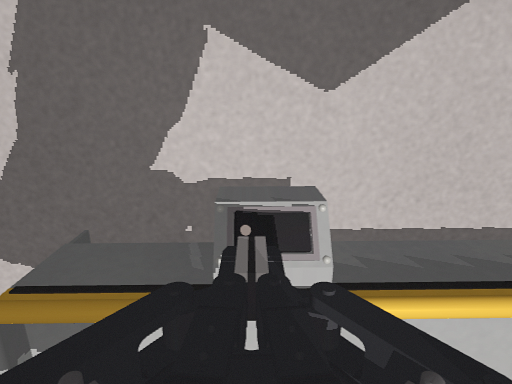

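>>> {"api": "drive_tool", "payload": {"series": "255 0 3.5 6 0;255 0 0 10 0;255 0 0 10 0;255 0 0 5 0;255 0 0 0 0"}}

```text
t: 18.4
tool_pos: [0.4661, -0.1029, 0.1186]
orientation: [-0.007, 0.679, 0.734, 0.004]
contact_force: [0.3, 0.5, -0.3]
gripper_width: -0.0001
```

>>> {"api": "drive_tool", "payload": {"series": "255 -1 0 1.5 0;255 0 0 1 0;255 0 0 1 0;255 0 0 0 0"}}

```text
t: 18.9
tool_pos: [0.4665, -0.1041, 0.1153]
orientation: [-0.007, 0.679, 0.734, 0.004]
contact_force: [-0.7, 0.5, 0.8]
gripper_width: 0.0001
```

>>> {"api": "drive_tool", "payload": {"series": "255 0 0 1 0;255 0 0 1 0;255 0 0 1 0"}}

```text
t: 19.27
tool_pos: [0.4668, -0.1043, 0.1126]
orientation: [-0.006, 0.679, 0.734, 0.004]
contact_force: [0.3, -0.4, 2.5]
gripper_width: -0.0001
```

>>> {"api": "drive_tool", "payload": {"series": "255 0 0 1 0;255 0 0 1 0"}}

```text
t: 19.52
tool_pos: [0.4669, -0.1044, 0.1106]
orientation: [-0.006, 0.679, 0.734, 0.004]
contact_force: [-1.0, -0.9, 3.1]
gripper_width: 0.0001
```

>>> {"api": "drive_tool", "payload": {"series": "255 0 0 1 0;255 0 0 0.7 0"}}

```text
t: 19.77
tool_pos: [0.467, -0.1044, 0.1088]
orientation: [-0.006, 0.679, 0.734, 0.004]
contact_force: [-0.4, -1.0, 1.8]
gripper_width: -0.0002
```

>>> {"api": "drive_tool", "payload": {"series": "255 0 0 0.7 0;255 0 0 0.7 0"}}

```text
t: 20.02
tool_pos: [0.467, -0.1045, 0.1073]
orientation: [-0.006, 0.679, 0.734, 0.004]
contact_force: [-0.1, -2.1, 2.9]
gripper_width: 0.0002
```

>>> {"api": "drive_tool", "payload": {"series": "255 0 0 0.7 0;255 0 0 0.7 0"}}

```text
t: 20.27
tool_pos: [0.4671, -0.1045, 0.106]
orientation: [-0.006, 0.679, 0.734, 0.004]
contact_force: [-1.0, -0.6, 10.3]
gripper_width: -0.0
```

>>> {"api": "drive_tool", "payload": {"series": "255 0 0 0.5 0;255 0 0 0.3 0"}}

```text
t: 20.52
tool_pos: [0.4672, -0.1046, 0.1059]
orientation: [-0.005, 0.679, 0.734, 0.004]
contact_force: [-3.6, -0.8, 10.9]
gripper_width: -0.0003
```

```bash
python3 w.py w6; python3 -c "
from h import *
c=robot.camera('scene');cv2.imwrite('pics/scene6.png',c['pixels'])"
```

```text
20.525 [ 0.46723385 -0.10458591  0.10593858] [-0.39730902  0.26641667 -0.40369487  0.90782192  0.0110386  -0.47539883] [-3.57277955 -0.84890796 10.87977516]
[[-0.078   0.997  -0.0023]
 [ 0.9969  0.078   0.0129]
 [ 0.0131 -0.0013 -0.9999]]
```

View pics/scene6.png

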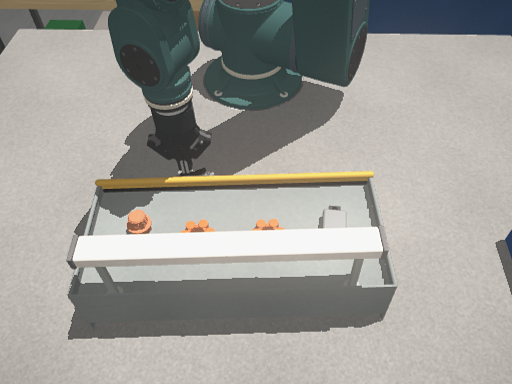

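The fingers have hit a firm stop. I'll lift off and check the rocker's angle and the lamp.

>>> {"api": "drive_tool", "payload": {"series": "255 0 0 -5 0;255 0 0 -15 0;255 0 0 -20 0;255 0 0 -20 0;255 10 0 -20 0;255 10 0 -10 0;255 0 0 0 0"}}

```text
t: 21.5
tool_pos: [0.4647, -0.0842, 0.1981]
orientation: [-0.007, 0.679, 0.734, 0.004]
contact_force: [-0.6, 0.4, -0.9]
gripper_width: 0.0
```

```bash
python3 w.py w7; python3 - <<'E'
from h import *
a=pickle.load(open("scene0.pkl","rb"))["pixels"]; c=robot.camera('scene'); b=c["pixels"]; cv2.imwrite('pics/scene7.png',b)
for n,i in(("before",a),("after",b)): print(n,i[240:255,90:370].mean((0,1)), i[215:228,160:320].mean((0,1)),"undershelf",i[265:280,130:340].mean((0,1)))
t=robot.camera('top'); cv2.imwrite('pics/top7.png',t["pixels"]); pickle.dump(t,open("top7.pkl","wb"))
w=pickle.load(open("w7.pkl","rb"))["pixels"]; cv2.imwrite("pics/w7b.png",cv2.resize(w[130:330,130:400],None,fx=2.8,fy=2.8))
E
```

```text
21.5 [ 0.46469841 -0.08422493  0.1980884 ] [-0.35987774  0.19327444 -0.23504116  1.15299201  0.01267506 -0.43825773] [-0.56701166  0.39522864 -0.91032288]
[[-0.0782  0.9969 -0.0054]
 [ 0.9968  0.0783  0.0156]
 [ 0.0159 -0.0041 -0.9999]]
before [240.79261905 242.80190476 243.79714286] [172.24711538 185.38028846 196.63317308] undershelf [172.20920635 177.78539683 175.69777778]
after [242.56738095 243.88333333 244.37095238] [181.62067308 195.38701923 205.86298077] undershelf [181.54063492 187.40285714 185.24444444]
```

View pics/w7.png

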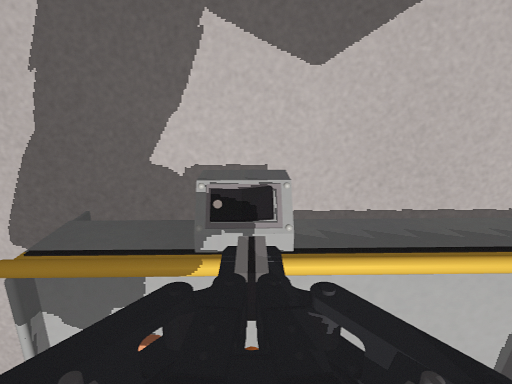

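View pics/top7.png

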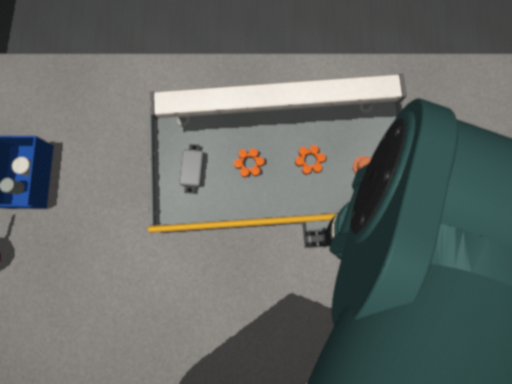

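```bash
python3 - <<'E'
from m import *
def tilt(n,box,ax,ay):
    c=pickle.load(open(n+".pkl","rb")); P=cloud(c); g=c["pixels"].max(2)
    (u0,u1,v0,v1)=box; m=np.zeros(g.shape,bool); m[v0:v1,u0:u1]=1; m&=(g<75)&(c["range_z"]>0)
    Q=P[m]; A=np.c_[Q[:,:2]@ax*1e3,Q[:,:2]@ay*1e3,np.ones(len(Q))]; z=Q[:,2]*1e3
    k,*_=np.linalg.lstsq(A,z,rcond=None); r=z-A@k; print(n,box,m.sum(),"slope along lip %.3f across %.3f"%(k[0],k[1]),"rms",r.std().round(2))
ax=np.array([-.08,.9968]); ay=np.array([.9968,.08])
tilt("w4",(211,245,145,188),ax,ay); tilt("w4",(265,298,150,190),ax,ay)
tilt("w7",(212,237,190,219),ax,ay); tilt("w7",(248,272,190,219),ax,ay)
c=pickle.load(open("w7.pkl","rb")); cv2.imwrite("pics/w7b.png",cv2.resize(c["pixels"][155:245,180:310],None,fx=6,fy=6,interpolation=cv2.INTER_CUBIC))
E
```

```text
w4 (211, 245, 145, 188) 1300 slope along lip -0.322 across 0.707 rms 1.08
w4 (265, 298, 150, 190) 1317 slope along lip 0.011 across 0.691 rms 0.69
w7 (212, 237, 190, 219) 661 slope along lip 0.001 across 0.687 rms 0.8
w7 (248, 272, 190, 219) 691 slope along lip 0.368 across 0.688 rms 0.83
```

View pics/w7b.png

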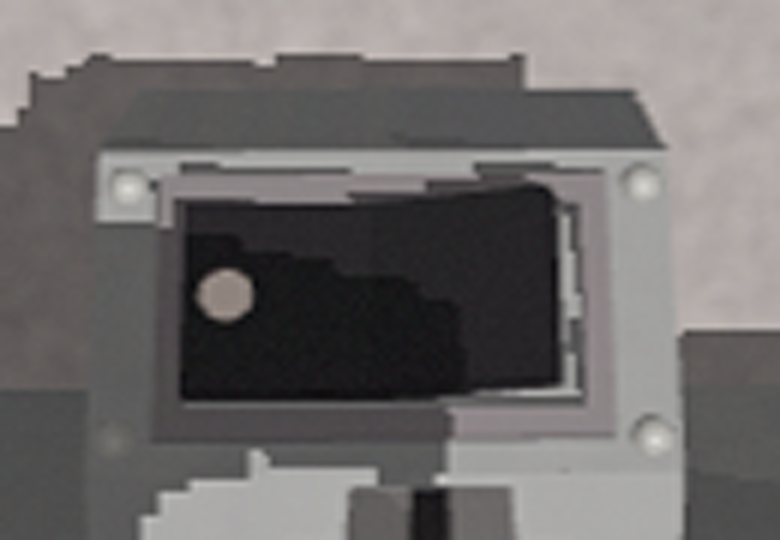

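The right half now lies parallel to the slope (0.001, was -0.32), so the rocker is fully on. I'll move the hand well clear.

>>> {"api": "drive_tool", "payload": {"series": "255 0 -10 -15 0;255 0 -20 -20 0;255 0 -20 -15 0;255 0 -10 0 0;255 0 0 0 0;255 0 0 0 0"}}

```text
t: 22.4
tool_pos: [0.4012, -0.0909, 0.2493]
orientation: [-0.009, 0.68, 0.734, 0.003]
contact_force: [0.5, -0.4, 0.1]
gripper_width: 0.0
```

```bash
python3 - <<'E'
from h import *
s=robot.get_state(); print(s["t"],s["tool_pos"],s["contact_force"])
a=pickle.load(open("scene0.pkl","rb"))["pixels"]; b=robot.camera("scene")["pixels"]
def cen(i):
    m=cv2.inRange(cv2.cvtColor(i,cv2.COLOR_BGR2HSV),(3,150,120),(15,255,255)); m[:195]=0; k,l,st,ce=cv2.connectedComponentsWithStats(m); return [c.round(1).tolist() for c,t in zip(ce[1:],st[1:]) if t[4]>40]
print(cen(a),cen(b))
robot.finish_job()
E
```

```text
22.4 [ 0.40123795 -0.09093444  0.24933564] [ 0.54527248 -0.37031735  0.1316973 ]
[[192.6, 226.0]] []
the job is handed in; nothing more can be done
```

The rocker is fully on and I've handed the job in, about 22.5 s into the 64 s allowed. I couldn't clearly see the lamp light up.

**Slide:** With the fingers shut, I touched down about 8 mm in from the lip's left end. I slid right about 350 mm until the fingers were over the rocker. The force readings, taken at the end of each move, stayed at 2 to 7 N, so contact held at every check. Between those checks I had no readings.

**Press:** I lifted off the lip, pressed the white-dot half down to a firm stop at about 11 N, then raised the hand clear.

**Checks that agreed:**
- **Rocker:** before the press, the right half sloped -0.32 along the lip. Afterwards it measured 0.00, parallel to the box face, with the left half standing up.
- **Hand:** it touched nothing at the end, with the contact force within noise.

**Checks that were weak or failed:**
- **Lamp:** the scene picture got only slightly brighter (the deck patch went from about 185 to 195). That fits the lamp being on but could also come from the arm's shadow moving. "On" rests on the rocker's angle.
- **Spares:** my last colour check was no use. It found one orange part before and none after, probably because the brightness had changed. In the later top view the anode and both spiders lie as at the start. The arm mostly hid the plug there. No part of the robot went below the lip's top on the shelf side.
- **Lip length:** I measured about 547 to 552 mm against the stated 540, probably because the rounded ends were included.

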